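Hold a sample slide flush on the tilted microscope stage

ROBOT

A 7-joint arm with a two-finger parallel gripper is mounted at the origin on the work surface. World frame = base frame: x ahead of the robot, y to its left, z up, the work surface at z = 0. Lengths are in mm, angles in rad, forces in N, time in s.
With the tool pointing down it reaches from about 400 to 875 mm from the base axis. Payload 4.4 kg.
Tool frame: the origin (TCP) lies midway between the tips of the shut fingers; the grasp point (between the pads) lies 19 mm behind it; z points along the fingers, y is the direction in which the jaws open and shut (so a half turn about z gives the same grasp; the last joint's range is limited). The gripper opens to 85 mm and grips with 20 to 120 N. Pads are 22 mm wide; open, the fingers measure 114 mm over their backs; the gripper's body (76 mm by 85 mm) begins 54 mm behind the grasp point. The pads swing forward as they close: fully open they stand 13 mm farther back than shut.
Start: joints at [1.055, 0.628, 0.038, 1.517, -0.027, 0.996, -0.02], TCP at [282.639, -585.349, 231.313] pointing down, gripper open.
Joint ranges: [-3.06, 3.06], [-0.37, 2.12], [-1.25, 1.32], [0.18, 2.47], [-1.1, 4.24], [0.23, 1.98], [-2.94, 2.94]. Speed limits (rad/s): [2.57, 2.57, 3.14, 3.14, 3.14, 3.14, 3.14].

INTERFACE

Orientations are given as [roll, pitch, yaw] about the fixed x, y, z axes, in that order (R = Rz(yaw) Ry(pitch) Rx(roll)).
In Python, from cell import * gives the robot as it stands. The module is installed in compiled form; this text tells all that it offers.
- The arm moves only by the tool move_arm, never from a script. Its argument "series" is a list of rows, each a list of 2 entries, a list of its own where there are three numbers: the shift along the tool's x, y, z in m, then the turn about the tool's z in rad. In form: [[[x, y, z], yaw], ...]. A call has 1 to 5 rows; each row is the pose to reach, as a shift and turn from the pose measured when the call began, along the tool's axes at that moment; what a row does not reach only later rows make up. A row lasts 1/8 s, in which the tool goes at most 62.5 mm and 10.7 degrees, less where a joint would pass 70% of its speed; a pose out of reach is approached as far as the arm can. A call with a gripper value outside its range is refused whole. "claw" is the opening, from 0 (shut) to 1 (fully open), set as the call begins (left out, the last holds). The fingers move at their own pace and stop on an object; the grip force is fixed at half the most. Time passes only in rows, so rows that repeat a pose let the fingers close. It gives the time, the measured TCP pose, the force and the opening at its end, in the units of the state.
- read_state(): the state, without advancing time (a new reading comes with each control period).
- get_image(name): name is "side" or "top" or "wrist"; returns the picture (480x640x3 uint8, blue, green, red); there is no depth.
- camera_model(name): a dict with "fov_y" (degrees; the focal length in pixels is half the picture's height over the tangent of half this angle, whatever the lens; pixels are square), "cx", "cy" (the principal point, pixels), "pose" (4x4, takes a point from camera to world coordinates); the wrist camera has in their place "tool_from_camera" (4x4, takes a point from camera to tool coordinates, whose origin is the TCP and whose axes are the flange's). Camera axes: x right, y down, z forward; pixel columns grow to the right and rows downward; lengths in mm; the calibration is good to about 2 mm. A picture is of the moment at which its call begins: read the wrist's pose just before it. camera_model takes no time and is no camera call.
- finish_job(): hands the job in, once; it reports no verdict.
The state is a dict: "clock": time; "qpos": joint angles; "qd": joint speeds; "tau": joint torques, N m; "eef_pos": TCP position; "tool_rot": TCP orientation; "force": force on the tool from outside, world axes, zero at the start; "torque": the same for the moment, N m; "width": finger opening in mm.
Only numpy, scipy, OpenCV 4.12 (cv2) and the standard library are available. Lean on these libraries where they do the work, as an engineer would, in place of code of your own. Each camera call takes 0.05 s, during which the arm holds its last target. There are 200 camera calls.

TASK

Pick up the oblong slide carrier by its bridge handle, tilt it to the slope of the tilting stage and lay it flush on the stage's sprung face, centred and with its long side along the slope. Press the sprung face about halfway in and finish while still gripping the carrier and holding it there: do not let go. Leave the stage's tilt and everything else on the bench as they are.

Things in the scene. Friction and masses are not known exactly. Their poses are not given: they have to be found in the camera images.
- carrier: slide carrier: oblong grey frame 84 (x) x 40 (y) x 5 mm with a glass slide on it, under a bridge handle: a straight aluminium bar along x, 84 mm long, 12 mm wide, 30 to 44 mm above the underside, on a small post at each end, open below. Origin: centre of the underside; z up, through the handle. About 90 g, starts flat on the table, both ends alike
- pad: sprung stage face: flat aluminium plate 100 (x) x 62 (y) x 8 mm, the top of the tilting stage. Origin: centre of its TOP surface, about 90 mm above the table; z is its outward normal. It slopes down along its -x, roughly towards the robot, by 0.15 to 0.42 rad (differs each time); its y is level. Its x is the slope direction
- stage: the stage's fixed dark base, 120 (x) x 110 (y) x 12 mm; two cheeks at y = -47 and +47 mm reach 78 mm up, lower than the middle of the face. Origin: centre of the underside
- press (a joint): how far the sprung stage face is pushed in along its own normal, m: 0 at rest, 0.010 at the stop. The spring takes about 2 N to start moving and about 8 N at the stop (600 N/m).
- table_end (a point): middle of the raised far edge of the dark tilt table that carries the sprung face, 52 mm from the tilt axis. The tilt is clamped by friction (about 4 N m): it stays unless forced.
- spare: spare square carrier: 50 x 50 x 5 mm grey plate with a round aluminium knob (22 mm across, top 35 mm up); origin under its centre; leave alone
- dish: small shallow glass dish, 60 mm across, 14 mm high; origin under its centre; leave alone
- dish2: larger shallow glass dish, 90 mm across, 16 mm high; origin under its centre; leave alone
- bottle: amber bottle, 68 mm across, 140 mm high; origin under its centre; leave alone
- pen: black marker pen lying down, 130 mm long, 10 mm thick; leave alone
- tipbox: clear plastic box 110 x 80 x 55 mm; origin under its centre; leave alone
- weight: brass cylinder weight, 32 mm across, 30 mm high; origin under its centre; leave alone
There are look-alikes about, which are no part of the job. Leave any blue or green look-alike of the carrier alone.

How it is judged (in metres and radians):
On the way:
1. the carrier is lifted off the table in the gripper (height (world z) of carrier above 0.03 m and contact force between the fingers and carrier above 1 N), for 0.2 s.
At the end, for the whole second after the job is handed in: Still gripped and at rest, the carrier lies flush on the stage face (0.04 rad, 3 mm), centred within 8 mm each way, long side along the slope within 0.12 rad, and holds the sprung face 2.5 to 8.5 mm in (of 10); the gripper does not touch the face (angle between the z axis of carrier and the z axis of pad, either way round below 0.04 rad and angle between the x axis of carrier and the x axis of pad, either way round below 0.12 rad and x of carrier in the frame of pad between -0.008 and 0.008 m and y of carrier in the frame of pad between -0.008 and 0.008 m and z of carrier in the frame of pad between -0.003 and 0.003 m and value of joint press between 0.0025 and 0.0085 m and contact force between the fingers and carrier above 1 N and contact force between carrier and pad above 2 N and contact force between each of the arm, the fingers and pad below 0.5 N and linear speed of carrier below 0.01 m/s); the arm keeps its last pose, push and grip.
It fails at once if a bystander was moved by more than 20 mm (distance of any of spare, dish, dish2, bottle, pen, tipbox, weight from where it was at the start of the episode above 0.02 m).
It fails at once if the clamped tilt of the stage was forced (distance of table_end from where it was at the start of the episode above 0.004 m).
It also fails if it takes over 38 s, if anything falls off the work surface, if the arm or the gripper's body presses on something with over 40 N, if the wrist force passes 120 N, or if a joint passes its speed limit or range.

## Working session

There is one attempt and no reset: what is moved stays moved. The work goes in short steps, Python scripts to look and compute and a tool call to move; the robot and the scene stay as the last step left them, time stands still between calls to the robot, and variables do not carry over. Pictures are saved under pics/ and viewed, about 8 in all and at most 12, crops included, and the job is handed in when it is done.

Besides the shell and the picture viewer there is one more tool, called after "Call:" as name(argument=value, ...) on one line, values as JSON. move_arm: Moves the arm, as the interface text tells. Its arguments: {"type":"object","properties":{"series":{"type":"array"},"claw":{"type":"number"}},"required":["series"]}

```bash
mkdir -p pics
python3 - <<'E'
from cell import *
import cv2,numpy as np
np.set_printoptions(precision=4,suppress=True)
print(read_state())
for n in("side","top","wrist"):
    print(n,camera_model(n)); cv2.imwrite(f"pics/{n}0.png",get_image(n))
E
```

```text
{'clock': 0.0, 'qpos': array([ 1.0552,  0.6293,  0.0384,  1.5184, -0.027 ,  0.9963, -0.02  ]), 'qd': array([ 0.0008, -0.0019,  0.0003, -0.0003, -0.0017,  0.0017,  0.0013]), 'tau': array([ -0.0001, -56.3413,   1.2264, -19.3451,   0.011 ,   0.0103,
        -0.    ]), 'eef_pos': array([ 282.3843, -584.7625,  230.3896]), 'tool_rot': array([-3.1397, -0.    ,  0.4498]), 'force': array([-0.5468, -0.4859,  0.5632]), 'torque': array([-0.0228, -0.03  ,  0.0215]), 'width': 85.26523829560675}
side {'fov_y': 56.10848355355901, 'cx': 315.9563771251367, 'cy': 236.6785268529997, 'pose': array([[ -0.7502,  -0.345 ,   0.5641,   5.3769],
       [ -0.661 ,   0.3701,  -0.6528, 668.1512],
       [  0.0164,  -0.8626,  -0.5057, 581.4777],
       [  0.    ,   0.    ,   0.    ,   1.    ]])}
top {'fov_y': 48.738397997106475, 'cx': 316.7327272394179, 'cy': 243.13047298233835, 'pose': array([[  -0.003 ,   -0.9897,    0.1429,  386.8979],
       [  -0.9999,    0.0007,   -0.0166,   67.538 ],
       [   0.0163,   -0.1429,   -0.9896, 1178.8179],
       [   0.    ,    0.    ,    0.    ,    1.    ]])}
wrist {'fov_y': 58.175843685987815, 'cx': 314.47981083885765, 'cy': 237.34054896924195, 'tool_from_camera': array([[  -0.001 ,   -0.9478,   -0.3188,   82.9483],
       [   1.    ,   -0.0008,   -0.0007,    0.4521],
       [   0.0004,   -0.3188,    0.9478, -142.948 ],
       [   0.    ,    0.    ,    0.    ,    1.    ]])}
```

View pics/top0.png

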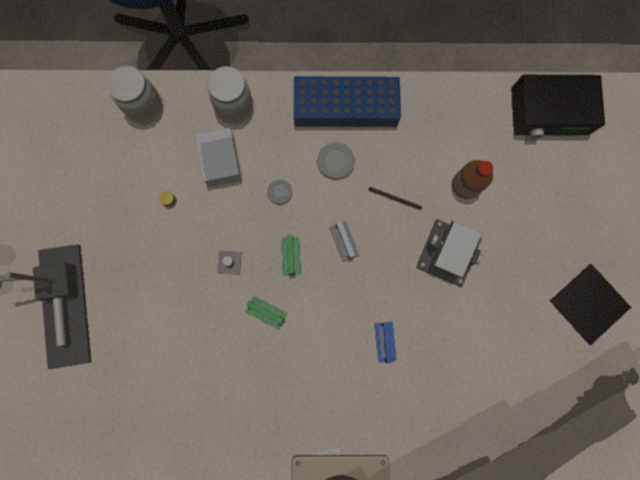

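View pics/side0.png

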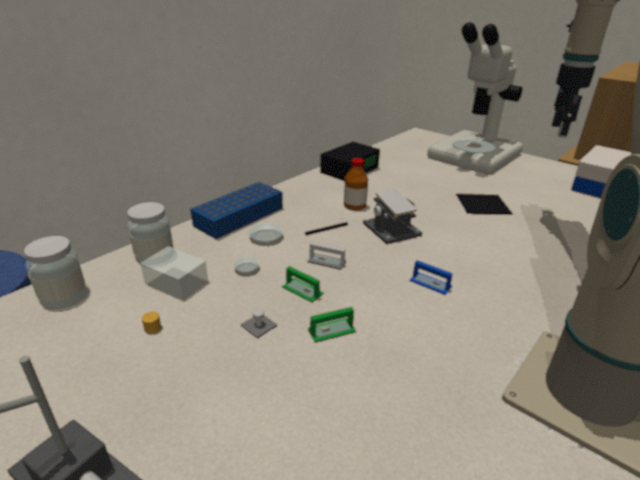

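Top view: the grey carrier is at about (345,241), and the stage with its bright face at about (458,250). The blue and green copies are at (386,342), (291,256) and (266,312). The side view agrees. First I'll get coarse positions, then look with the wrist camera.

```bash
cat > h.py <<'E'
from cell import *
import cv2,numpy as np
from scipy.spatial.transform import Rotation as Ro
np.set_printoptions(precision=4,suppress=True)
def T_tool(s):
    T=np.eye(4);T[:3,:3]=Ro.from_euler('xyz',s['tool_rot']).as_matrix();T[:3,3]=s['eef_pos'];return T
def cam(n,s=None):
    m=camera_model(n);P=m['pose'] if n!='wrist' else T_tool(s)@m['tool_from_camera']
    return P,240/np.tan(np.radians(m['fov_y']/2)),m['cx'],m['cy']
def ray(c,p):
    P,f,cx,cy=c;p=np.asarray(p,float).reshape(-1,2)
    d=np.c_[(p[:,0]-cx)/f,(p[:,1]-cy)/f,np.ones(len(p))]@P[:3,:3].T
    return P[:3,3],d/np.linalg.norm(d,axis=1)[:,None]
def onz(c,p,z):
    o,d=ray(c,p);return o+d*((z-o[2])/d[:,2])[:,None]
def proj(c,X):
    P,f,cx,cy=c;q=(np.asarray(X,float).reshape(-1,3)-P[:3,3])@P[:3,:3]
    return np.c_[f*q[:,0]/q[:,2]+cx,f*q[:,1]/q[:,2]+cy]
def tri(c1,p1,c2,p2):
    A=np.zeros((3,3));b=np.zeros(3)
    for c,p in((c1,p1),(c2,p2)):
        o,d=ray(c,p);M=np.eye(3)-np.outer(d[0],d[0]);A+=M;b+=M@o
    return np.linalg.solve(A,b)
def shift(s,target,yaw=None):
    d=T_tool(s)[:3,:3].T@(np.asarray(target)-s['eef_pos']);return d/1000
def blobs(mask,amin):
    for c in cv2.findContours(mask.astype(np.uint8)*255,cv2.RETR_EXTERNAL,cv2.CHAIN_APPROX_NONE)[0]:
        if cv2.contourArea(c)>amin: yield c,cv2.minAreaRect(c)
E
python3 - <<'E'
from h import *
c=cam('top');im=cv2.imread('pics/top0.png')
print('carrier',onz(c,[345,240],40),'bar ends',onz(c,[[339,222],[353,258]],44))
print('pad',onz(c,[458,250],90))
g=im[200:300,320:500]
print(np.unique(g.reshape(-1,3).max(1)//16*16,return_counts=True))
E
```

```text
carrier [[558.1838 -13.0543  40.    ]] bar ends [[597.2415  -0.1107  44.    ]
 [518.2912 -29.6338  44.    ]]
pad [[ 529.4731 -244.7802   90.    ]]
(array([ 16,  32,  48,  64,  80,  96, 112, 128, 144], dtype=uint8), array([    2,   267,   483,   568,   295,   553,   389, 15304,   139]))
```

Run:
```python
import cv2
im=cv2.imread('pics/top0.png')[200:300,325:495]
a=cv2.resize(im,None,fx=4.5,fy=4.5,interpolation=cv2.INTER_CUBIC);cv2.imwrite('pics/c1.png',a)
```

```text
(no output)
```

View pics/c1.png

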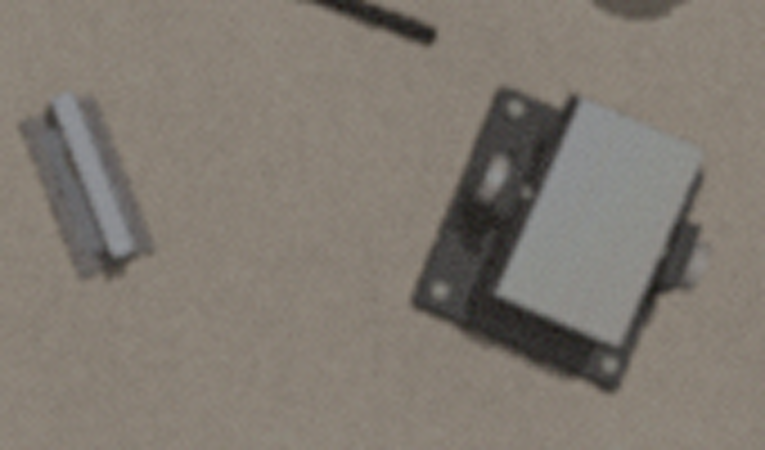

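Crop: the bar runs from (66,98) to (122,255), yaw about +0.36. The face corners are (577,97), (705,157), (622,345), (497,292), yaw about -0.40. Next I move above the carrier.

Call:
move_arm(series=[[[0.497,-0.395,0],0.09],[[0.497,-0.395,0],0.09],[[0.497,-0.395,0],0.09],[[0.497,-0.395,0],0.09],[[0.497,-0.395,0],0.09]], claw=1)

```text
clock: 0.78
eef_pos: [418.9, -301.9, 231.2]
tool_rot: [-3.14, -0.0, 0.36]
force: [1.1, -0.1, 0.3]
width: 85.8
```

Call:
move_arm(series=[[[0.232,-0.222,0],0],[[0.232,-0.222,0],0],[[0.232,-0.222,0],0],[[0.232,-0.222,0.06],0],[[0.232,-0.222,0.06],0]])

```text
clock: 1.4
eef_pos: [549.6, -29.8, 180.6]
tool_rot: [-3.141, -0.001, 0.36]
force: [0.2, -0.3, -0.5]
width: 85.6
```

Call:
move_arm(series=[[[0.024,-0.023,0.01],0],[[0.024,-0.023,0.01],0]])

```text
clock: 1.65
eef_pos: [564.1, 4.3, 169.3]
tool_rot: [-3.138, -0.0, 0.366]
force: [-0.8, -0.6, -0.8]
width: 85.2
```

Run:
```python
from h import *
s=read_state();im=get_image('wrist');cv2.imwrite('pics/w1.png',im)
np.save('s1.npy',np.r_[s['eef_pos'],s['tool_rot']])
print(s['eef_pos'],s['tool_rot'])
c=cam('wrist',s)
```

```text
[564.126    4.2881 169.2634] [-3.1385 -0.0002  0.3659]
```

View pics/w1.png

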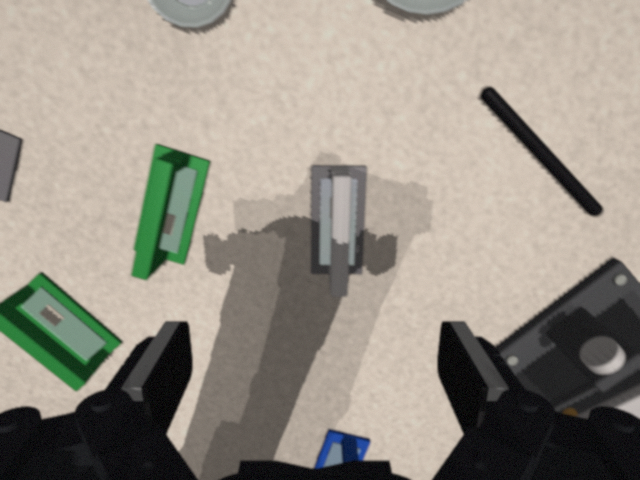

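Wrist view: the bar's centreline runs (341,177) to (340,296). The frame corners are (311,166), (366,166), (363,273), (311,273).

Run:
```python
from h import *
s=read_state();c=cam('wrist',s)
b=onz(c,[[341,177],[340,296]],44);f=onz(c,[[311,166],[366,166],[363,273],[311,273]],5)
for n,p in(('bar',b),('frame',f)):print(n,p.mean(0),p[0]-p[1],np.linalg.norm(p[0]-p[-1]))
d=b[0]-b[1];yaw=np.arctan2(d[1],d[0]);print(yaw)
d=f[0]+f[1]-f[2]-f[3];print('frame yaw',np.arctan2(d[1],d[0]))
for p in(b,f):print(shift(s,np.r_[p.mean(0)[:2],18]),'turn',s['tool_rot'][2]-yaw)
```

```text
bar [561.5451 -17.6917  44.    ] [76.9371 30.0947  0.    ] 82.6136075279986
frame [562.0218 -17.608    5.    ] [-13.8837  36.6736   0.    ] 82.81837991413477
0.3728620497079566
frame yaw 0.3653264763869861
[-0.0088  0.0173  0.1519] turn -0.010284784743068431
[-0.0083  0.0174  0.1519] turn -0.010284784743068431
```

Call:
move_arm(series=[[[-0.0085,0.0174,0.05],-0.005],[[-0.0085,0.0174,0.1],-0.005],[[-0.0085,0.0174,0.13],-0.005],[[-0.0085,0.0174,0.13],-0.005],[[-0.0085,0.0174,0.13],-0.005]])

```text
clock: 2.33
eef_pos: [562.6, -18.9, 41.2]
tool_rot: [-3.141, -0.001, 0.366]
force: [0.6, 0.6, 0.3]
width: 85.1
```

Run:
```python
from h import *
s=read_state();print(s['eef_pos'],s['tool_rot'],shift(s,[561.8,-17.65,18]))
```

```text
[562.5911 -18.8653  41.2069] [-3.1414 -0.0012  0.3661] [-0.0003 -0.0014  0.0232]
```

Call:
move_arm(series=[[[0,-0.001,0.023],0],[[0,-0.001,0.023],0],[[0,-0.001,0.023],0]])

```text
clock: 2.7
eef_pos: [563.2, -18.1, 19.7]
tool_rot: [3.141, -0.003, 0.366]
force: [0.7, 0.7, 0.3]
width: 85.7
```

Call:
move_arm(series=[[[0,0,0],0],[[0,0,0],0],[[0,0,0],0],[[0,0,0],0],[[0,0,0],0]], claw=0)

```text
clock: 3.32
eef_pos: [563.1, -17.9, 19.6]
tool_rot: [3.141, -0.003, 0.366]
force: [-0.2, 0.5, -0.0]
width: 10.6
```

Call:
move_arm(series=[[[0,0,0],0],[[0,0,0],0],[[0,0,-0.03],0],[[0,0,-0.07],0],[[0,0,-0.09],0]])

```text
clock: 3.95
eef_pos: [563.6, -18.2, 111.4]
tool_rot: [3.14, -0.005, 0.366]
force: [-0.2, -1.1, -1.7]
width: 11.2
```

Call:
move_arm(series=[[[-0.02,0.01,-0.06],0.1],[[-0.07,0.045,-0.089],0.28],[[-0.12,0.08,-0.089],0.46],[[-0.17,0.11,-0.089],0.64],[[-0.192,0.124,-0.089],0.766]])

```text
clock: 4.58
eef_pos: [425.1, -205.8, 199.8]
tool_rot: [-3.14, -0.004, -0.41]
force: [0.5, 0.2, -0.9]
width: 10.7
```

Call:
move_arm(series=[[[0,0,0],0],[[0,0,0],0]])

```text
clock: 4.82
eef_pos: [425.6, -205.0, 199.7]
tool_rot: [-3.14, -0.004, -0.408]
force: [0.4, 0.9, -0.9]
width: 10.7
```

Run:
```python
from h import *
s=read_state();im=get_image('wrist');cv2.imwrite('pics/w2.png',im)
np.save('s2.npy',np.r_[s['eef_pos'],s['tool_rot']])
print(s['eef_pos'],s['tool_rot'],s['width'])
```

```text
[ 425.6418 -204.9583  199.7118] [-3.1399 -0.0039 -0.4075] 10.67003039573614
```

View pics/w2.png

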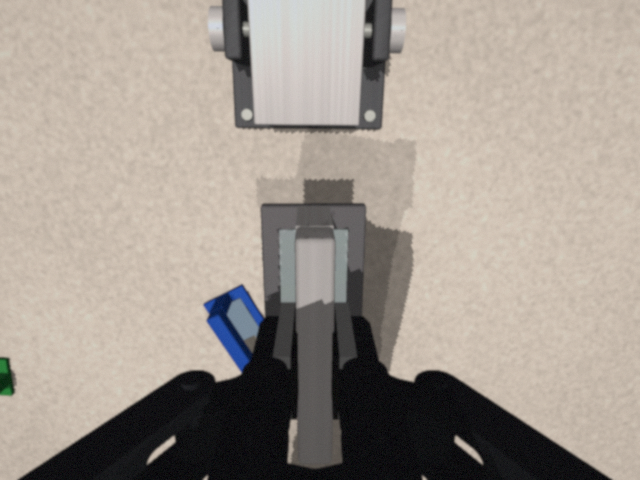

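Wrist view: the carrier is held level and centred, with the frame edge at row 205. The face's near edge is at row 126 and its far end is out of view, so I go forward 45 mm for one full view.

Call:
move_arm(series=[[[0.045,0,-0.01],0],[[0.045,0,-0.01],0],[[0.045,0,-0.01],0]])

```text
clock: 5.25
eef_pos: [467.5, -220.9, 209.4]
tool_rot: [-3.139, -0.003, -0.404]
force: [-0.6, 0.7, -1.6]
width: 10.5
```

Run:
```python
from h import *
s=read_state();im=get_image('wrist');cv2.imwrite('pics/w3.png',im)
np.save('s3.npy',np.r_[s['eef_pos'],s['tool_rot']])
print(s['eef_pos'],s['tool_rot'],s['width'])
```

```text
[ 467.5119 -220.9058  209.3571] [-3.1392 -0.0026 -0.4037] 10.537230071599726
```

View pics/w3.png

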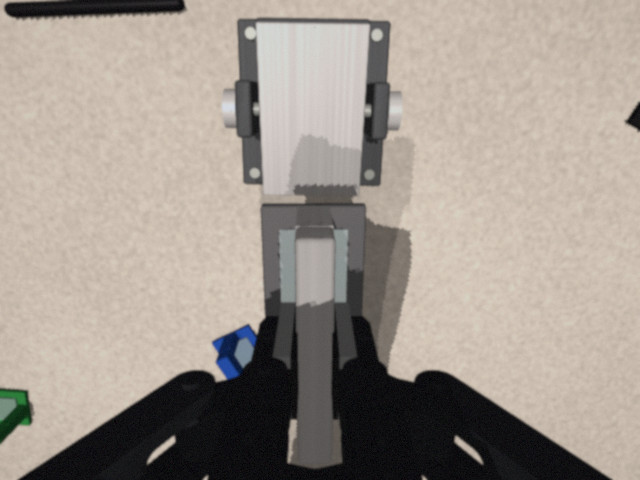

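Wrist view: face corners are (257,24), (369,24), (360,194), (264,195), with the lower right in shadow. Held carrier frame corners are (262,205) and (365,205).

```bash
python3 - <<'E'
from h import *
v=np.load('s3.npy');s={'eef_pos':v[:3],'tool_rot':v[3:]}
c=cam('wrist',s);P,f,cx,cy=c
px=np.array([[257,24],[369,24],[360,194],[264,195.]])
obj=np.array([[50,31,0],[50,-31,0],[-50,-31,0],[-50,31,0.]])
K=np.array([[f,0,cx],[0,f,cy],[0,0,1]])
n,rv,tv,e=cv2.solvePnPGeneric(obj,px,K,None,flags=cv2.SOLVEPNP_IPPE)
for r,t,ee in zip(rv,tv,e):
    R=P[:3,:3]@cv2.Rodrigues(r)[0];print('pnp',P[:3,:3]@t[:,0]+P[:3,3],'x',R[:,0],'z',R[:,2],'err',ee)
# edge widths -> depth-free: corners by top/side triangulation
ct=cam('top');tp=np.array([[577,97],[705,157],[622,345],[497,292]])/4.5+[325,200]-.4
X=np.array([tri(c,a,ct,b) for a,b in zip(px,tp)]);print(X,X.mean(0))
d=X[0]+X[1]-X[2]-X[3];print('len',np.linalg.norm(d)/2,'yaw',np.arctan2(d[1],d[0]),'tilt',np.arctan2(d[2],np.hypot(d[0],d[1])))
# assume center z=90: tilt from solving row lengths
from scipy.optimize import least_squares
def m(p):
    x,y,w,t=p;R=Ro.from_euler('ZY',[w,-t]).as_matrix();return obj@R.T+[x,y,90]
g=least_squares(lambda p:np.r_[(proj(c,m(p))-px).ravel(),(proj(ct,m(p))-tp).ravel()*2],[529,-245,-.4,.3]);print('fit',g.x,g.fun)
# held carrier in tool frame
cc=onz((camera_model('wrist')['tool_from_camera'],f,cx,cy),[[262,205],[365,205]],14.6);print('held corners',cc)
E
python3 - <<'E'
import cv2
im=cv2.imread('pics/side0.png')[180:245,350:430]
cv2.imwrite('pics/c2.png',cv2.resize(im,None,fx=9,fy=9,interpolation=cv2.INTER_CUBIC))
E
```

```text
pnp [ 531.8004 -246.4289   84.3651] x [ 0.9027 -0.3963  0.1676] z [-0.1803  0.0052  0.9836] err [0.5788]
pnp [ 535.5777 -247.6254   85.192 ] x [ 0.8851 -0.3852 -0.2613] z [ 0.2603 -0.0558  0.9639] err [2.4794]
[[ 590.7889 -237.5497   85.8176]
 [ 564.1705 -295.7113   86.1411]
 [ 475.5908 -255.4444   79.8119]
 [ 499.873  -198.1673   80.7808]] [ 532.6058 -246.7182   83.1378]
len 98.35126145235017 yaw -0.41763518574316927 tilt 0.057814606266344964
fit [ 531.5289 -245.8525   -0.4087    0.2056] [-3.5051 -0.6302  1.6788 -0.1711  0.0134  2.2153  0.0225  0.7583  3.1733
 -0.1533  1.8673 -3.439  -0.6048  1.1819 -0.2032  1.2931]
held corners [[ 42.8128 -20.1149  14.6   ]
 [ 42.7861  18.6011  14.6   ]]
```

View pics/c2.png

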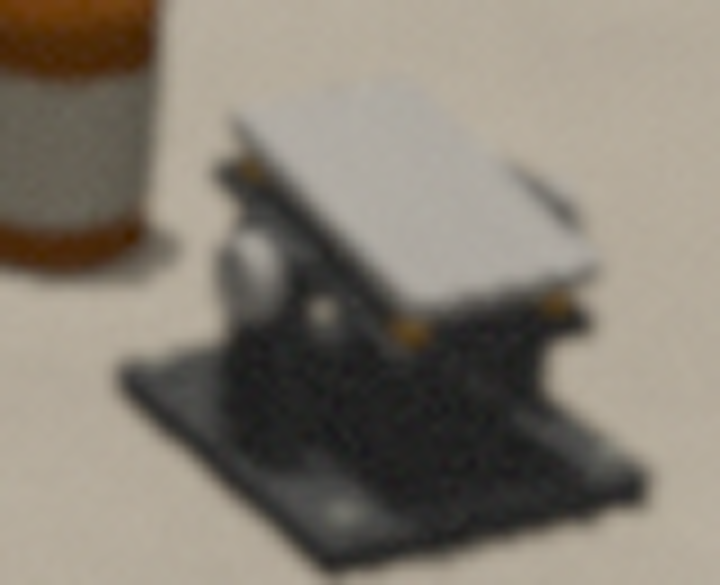

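Side crop: the face's top corners are (235,118), (412,82), (597,265), (402,308). I'll triangulate these with the wrist view.

Run:
```python
from h import *
v=np.load('s3.npy');s={'eef_pos':v[:3],'tool_rot':v[3:]}
c=cam('wrist',s);cs=cam('side');ct=cam('top')
px=np.array([[257,24],[369,24],[360,194],[264,195.]])
sp=(np.array([[235,118],[412,82],[597,265],[402,308]])+.5)/9+[350,180]-.5
X=np.array([tri(c,a,cs,b) for a,b in zip(px,sp)]);print(X,X.mean(0))
d=X[0]+X[1]-X[2]-X[3];print('len',np.linalg.norm(d)/2,'yaw',np.arctan2(d[1],d[0]),'tilt',np.arctan2(d[2],np.hypot(d[0],d[1])))
print('width',np.linalg.norm(X[0]-X[1]),np.linalg.norm(X[2]-X[3]))
```

```text
[[ 588.2792 -238.4231   92.0357]
 [ 564.2829 -294.6169   92.1712]
 [ 475.3408 -255.2095   77.3746]
 [ 500.1319 -196.9195   77.1019]] [ 532.0087 -246.2922   84.6709]
len 98.47734393789447 yaw -0.4285724030097788 tilt 0.15152949098552942
width 61.1030196553771 63.34348915874497
```

Call:
move_arm(series=[[[0.04,-0.001,0.02],0.013],[[0.063,-0.002,0.045],0.013],[[0.063,-0.002,0.07],0.013],[[0.063,-0.002,0.07],0.013],[[0.063,-0.002,0.07],0.013]])

```text
clock: 5.92
eef_pos: [525.8, -243.7, 140.2]
tool_rot: [-3.139, -0.003, -0.417]
force: [0.2, -0.0, -1.3]
width: 10.7
```

```bash
cat > rs.py <<'E'
from h import *
s=read_state();print(s['clock'],s['eef_pos'],s['tool_rot'],s['force'],s['torque'],s['width']);print(shift(s,[526,-243.5,108]))
E
python3 rs.py
```

```text
5.925 [ 525.7971 -243.7004  140.2057] [-3.1391 -0.0026 -0.4172] [ 0.1818 -0.0408 -1.2577] [ 0.0017  0.0269 -0.0116] 10.655452592878033
[ 0.     -0.0002  0.0322]
```

Well aligned. I go down 25 mm, then in small steps watching the force.

Call:
move_arm(series=[[[0,0,0.012],0],[[0,0,0.022],0],[[0,0,0.025],0],[[0,0,0.025],0]])

```text
clock: 6.42
eef_pos: [525.7, -243.6, 114.9]
tool_rot: [-3.139, -0.002, -0.417]
force: [-0.4, 0.2, -0.9]
width: 10.7
```

Call:
move_arm(series=[[[0,0,0.003],0],[[0,0,0.005],0],[[0,0,0.005],0]])

```text
clock: 6.8
eef_pos: [526.3, -244.0, 110.2]
tool_rot: [-3.139, -0.003, -0.417]
force: [1.3, 0.4, 2.1]
width: 11.0
```

Call:
move_arm(series=[[[0,0,0.003],0],[[0,0,0.004],0],[[0,0,0.004],0]])

```text
clock: 7.18
eef_pos: [526.8, -244.2, 106.5]
tool_rot: [-3.139, -0.004, -0.417]
force: [0.3, -0.4, 3.3]
width: 10.8
```

```bash
python3 rs.py
```

```text
7.175 [ 526.7686 -244.154   106.4667] [-3.1393 -0.0045 -0.4172] [ 0.3386 -0.3635  3.2882] [-0.1984 -0.2789 -0.0141] 10.823296856994597
[-0.001  -0.0003 -0.0015]
```

Call:
move_arm(series=[[[0,0,0.002],0],[[0,0,0.004],0],[[0,0,0.004],0]])

```text
clock: 7.55
eef_pos: [527.2, -244.3, 102.6]
tool_rot: [-3.139, -0.005, -0.417]
force: [0.3, 0.0, 6.8]
width: 10.7
```

Call:
move_arm(series=[[[0,0,0.002],0],[[0,0,0.003],0],[[0,0,0.003],0]])

```text
clock: 7.92
eef_pos: [526.8, -243.8, 100.9]
tool_rot: [-3.138, -0.005, -0.417]
force: [-4.0, 2.9, 15.2]
width: 11.1
```

```bash
python3 rs.py
python3 - <<'E'
from h import *
cv2.imwrite('pics/s4.png',cv2.resize(get_image('side')[140:245,330:450],None,fx=5,fy=5,interpolation=cv2.INTER_CUBIC))
E
```

```text
7.925 [ 526.8453 -243.8313  100.9228] [-3.1384 -0.0049 -0.4173] [-4.0401  2.8538 15.2057] [ 0.2849  0.3376 -0.0109] 11.14340833419474
[-0.0009  0.     -0.0071]
```

View pics/s4.png

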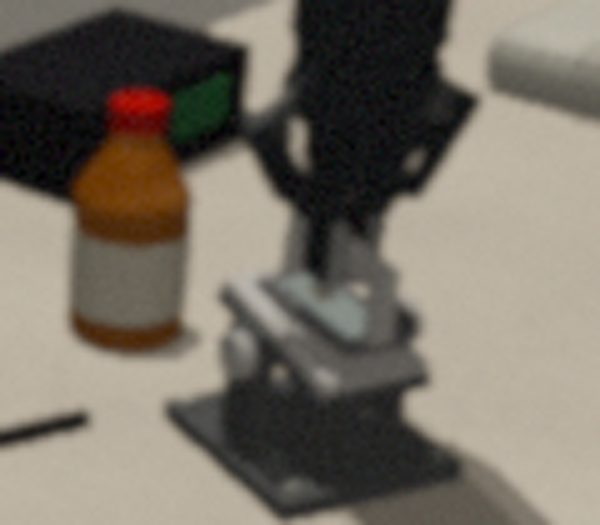

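Side view: the carrier is over the face and its upper end has pushed the face to the stop, probably without the carrier tilting in the grip yet. I keep pushing so it turns between the pads.

Call:
move_arm(series=[[[0,0,0.002],0],[[0,0,0.003],0],[[0,0,0.003],0]])

```text
clock: 8.35
eef_pos: [526.0, -243.2, 99.3]
tool_rot: [-3.137, -0.004, -0.417]
force: [-5.2, 2.2, 18.8]
width: 10.9
```

```bash
python3 rs.py
```

```text
8.35 [ 526.0479 -243.1827   99.3469] [-3.1374 -0.0035 -0.4174] [-5.2065  2.2242 18.8032] [ 0.401   0.5721 -0.0145] 10.878616191701063
[ 0.0001  0.0003 -0.0087]
```

Call:
move_arm(series=[[[0,0,0.002],0],[[0,0,0.004],0],[[0,0,0.004],0],[[0,0,0.004],0]])

```text
clock: 8.85
eef_pos: [524.5, -242.3, 96.5]
tool_rot: [-3.137, -0.001, -0.418]
force: [-6.7, 3.2, 17.0]
width: 10.8
```

```bash
python3 rs.py
```

```text
8.85 [ 524.4693 -242.3268   96.5286] [-3.1366 -0.0006 -0.4175] [-6.6689  3.221  16.9633] [0.5092 0.7395 0.0117] 10.792860876467257
[ 0.0019  0.0004 -0.0115]
```

Force stays near 17 N while going down, so the carrier is turning in the grip. I continue until the force jumps, which means flush at the stop.

Call:
move_arm(series=[[[0.001,0,0.002],0],[[0.001,0,0.003],0],[[0.001,0,0.003],0]])

```text
clock: 9.22
eef_pos: [523.6, -241.9, 94.9]
tool_rot: [-3.136, 0.003, -0.418]
force: [-6.8, 4.1, 19.5]
width: 10.5
```

Call:
move_arm(series=[[[0.001,0,0.002],0],[[0.001,0,0.003],0],[[0.001,0,0.003],0]])

```text
clock: 9.6
eef_pos: [523.5, -241.8, 94.5]
tool_rot: [-3.135, 0.004, -0.418]
force: [-8.1, 3.8, 28.0]
width: 10.9
```

```bash
python3 rs.py
```

```text
9.6 [ 523.4945 -241.8468   94.5257] [-3.1347  0.0039 -0.4181] [-8.0803  3.7609 28.0065] [0.5444 1.15   0.0187] 10.949176142993762
[ 0.0029  0.0004 -0.0135]
```

Call:
move_arm(series=[[[0.002,0,0.002],0],[[0.003,0,0.003],0],[[0.003,0,0.003],0]])

```text
clock: 9.98
eef_pos: [523.5, -241.8, 94.3]
tool_rot: [-3.133, 0.009, -0.418]
force: [-12.3, 6.5, 34.7]
width: 10.9
```

```bash
python3 rs.py;  python3 - <<'E'
from h import *
a=get_image('side');cv2.imwrite('pics/side5.png',a)
cv2.imwrite('pics/s5.png',cv2.resize(a[165:245,350:430],None,fx=7.5,fy=7.5,interpolation=cv2.INTER_CUBIC))
E
```

```text
9.975 [ 523.5354 -241.756    94.3459] [-3.1333  0.0089 -0.4183] [-12.3016   6.5447  34.6892] [1.0623 1.8941 0.0943] 10.867829430980397
[ 0.0028  0.0005 -0.0137]
```

View pics/s5.png

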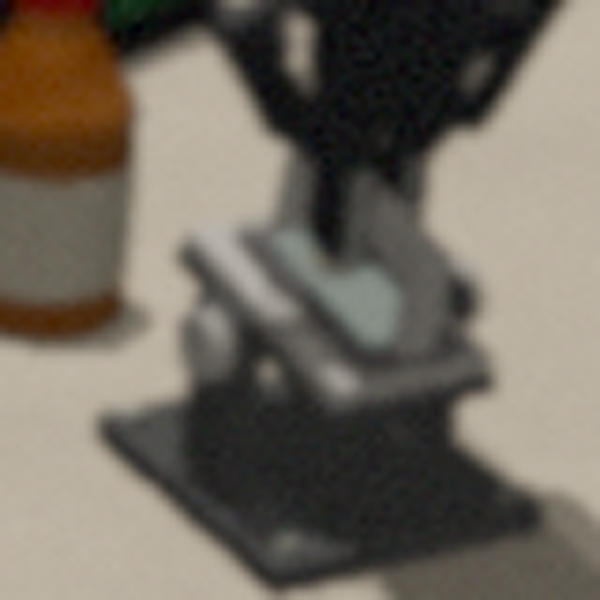

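Side view: the carrier is flush on the face at its stop; 7 N more force moved it only 0.2 mm. I back off about 5 mm along the normal, then check centring.

Call:
move_arm(series=[[[-0.0003,0,-0.002],0],[[-0.0007,0,-0.0045],0],[[-0.0007,0,-0.0045],0],[[-0.0007,0,-0.0045],0]])

```text
clock: 10.52
eef_pos: [523.1, -241.6, 98.6]
tool_rot: [-3.133, 0.009, -0.418]
force: [0.4, -0.5, 3.9]
width: 10.7
```

```bash
python3 rs.py;  python3 - <<'E'
from h import *
s=read_state();a=get_image('wrist');cv2.imwrite('pics/w6.png',a);cv2.imwrite('pics/side6.png',get_image('side'))
np.save('s6.npy',np.r_[s['eef_pos'],s['tool_rot']])
cv2.imwrite('pics/w6c.png',cv2.resize(a[130:380,190:440],None,fx=2.4,fy=2.4,interpolation=cv2.INTER_CUBIC))
E
```

```text
10.525 [ 523.1313 -241.5551   98.642 ] [-3.1333  0.0086 -0.4182] [ 0.4326 -0.4804  3.8908] [-0.054  -0.3895  0.0882] 10.674527586144418
[ 0.0033  0.0005 -0.0094]
```

View pics/w6c.png

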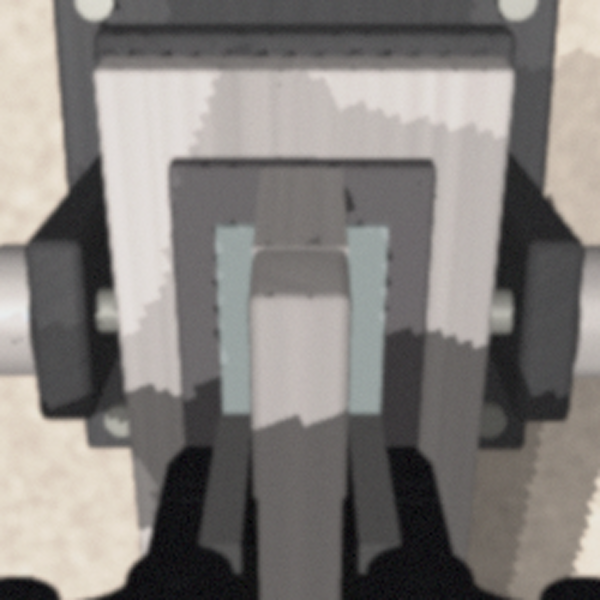

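Wrist crop: the face's far top edge is at row 68 (columns 96 to 515) and the carrier's far edge at row 158 (columns 170 to 435). It is parallel and laterally centred, but too far down-slope.

Run:
```python
from h import *
v=np.load('s6.npy');s={'eef_pos':v[:3],'tool_rot':v[3:]}
c=cam('wrist',s);o=np.array([190,130]);q=lambda a:np.array(a,float)/2.4+o
pe=q([[96,68],[515,68]]);ce=q([[170,158],[435,158]])
for t in(.15,.2,.25,.3):
  w=-.418;x=np.array([np.cos(w)*np.cos(t),np.sin(w)*np.cos(t),np.sin(t)]);n=np.array([-np.cos(w)*np.sin(t),-np.sin(w)*np.sin(t),np.cos(t)])
  y=np.cross(n,x)
  # plane offset such that pad width = 62
  def hit(p,h):
    oo,d=ray(c,p);return oo+d*((h-oo@n)/(d@n))[:,None]
  from scipy.optimize import brentq
  h=brentq(lambda h:np.linalg.norm(np.subtract(*hit(pe,h)))-62,-200,200)
  A=hit(pe,h);B=hit(ce,h)
  ctr=A.mean(0)-50*x
  print(t,'pad centre',ctr,'carrier off x',(B.mean(0)-A.mean(0))@x+8,'y',(B.mean(0)-A.mean(0))@y,'cwidth',np.linalg.norm(B[0]-B[1]))
```

```text
0.15 pad centre [ 533.1552 -246.5308   79.4484] carrier off x -6.320712930799491 y 0.42409670418377843 cwidth 40.919463685116234
0.2 pad centre [ 533.553  -246.7074   76.9868] carrier off x -6.6379263345446144 y 0.42899286904128603 cwidth 41.120827635008915
0.25 pad centre [ 534.0628 -246.9337   74.5501] carrier off x -7.007872659833652 y 0.43412645931661675 cwidth 41.331854113033806Traceback (most recent call last):
  File "<stdin>", line 12, in <module>
    r = _zeros._brentq(f, a, b, xtol, rtol, maxiter, args, full_output, disp)
ValueError: f(a) and f(b) must have different signs
```

Press is about 5.6 mm (4.4 mm back from the stop, about 5 N), but the carrier sits 6.4 mm down-slope. I lift off along the normal, shift up-slope and press again.

Call:
move_arm(series=[[[-0.001,0,-0.006],0],[[-0.002,0,-0.012],0],[[0.0015,0,-0.013],0],[[0.0045,0,-0.013],0],[[0.0045,0,-0.013],0]])

```text
clock: 11.25
eef_pos: [527.4, -243.5, 111.3]
tool_rot: [-3.133, 0.009, -0.418]
force: [-0.4, 0.5, -0.8]
width: 10.8
```

```bash
python3 rs.py
python3 - <<'E'
from h import *
v=np.load('s6.npy');R=T_tool({'eef_pos':v[:3],'tool_rot':v[3:]})[:3,:3]
t=v[:3]+R@[6.3,-0.4,-1.0];s=read_state();print('target',t,'shift',shift(s,t))
E
```

```text
11.25 [ 527.3768 -243.5161  111.3213] [-3.1333  0.0091 -0.4181] [-0.3863  0.4942 -0.7772] [-0.0203  0.0409 -0.0011] 10.841251818258932
[-0.0012  0.0006  0.0033]
target [ 529.0552 -243.759    99.5908] shift [ 0.0017 -0.0004  0.0117]
```

Call:
move_arm(series=[[[0.0008,-0.0004,0.005],0],[[0.0014,-0.0004,0.009],0],[[0.0017,-0.0004,0.0118],0],[[0.0017,-0.0004,0.0118],0],[[0.0017,-0.0004,0.0118],0]])

```text
clock: 11.88
eef_pos: [529.0, -243.8, 99.7]
tool_rot: [-3.133, 0.009, -0.418]
force: [-2.0, -0.9, 3.6]
width: 11.0
```

```bash
python3 rs.py;  python3 - <<'E'
from h import *
s=read_state();a=get_image('wrist');b=get_image('side');cv2.imwrite('pics/w7.png',a)
np.save('s7.npy',np.r_[s['eef_pos'],s['tool_rot']])
A=cv2.resize(a[130:380,190:440],(500,500),interpolation=cv2.INTER_CUBIC)
B=cv2.resize(b[180:255,355:400+45],None,fx=3.3,fy=3.3,interpolation=cv2.INTER_CUBIC)
o=np.zeros((500,800,3),np.uint8);o[:,:500]=A;o[:B.shape[0],500:500+B.shape[1]]=B[:,:300]
cv2.imwrite('pics/w7c.png',o)
E
```

```text
11.875 [ 529.0222 -243.8341   99.7469] [-3.1334  0.0089 -0.4182] [-1.9625 -0.9278  3.6104] [-0.0844  0.0807 -0.0472] 11.048871621687699
[-0.003   0.0009 -0.0082]
```

View pics/w7c.png

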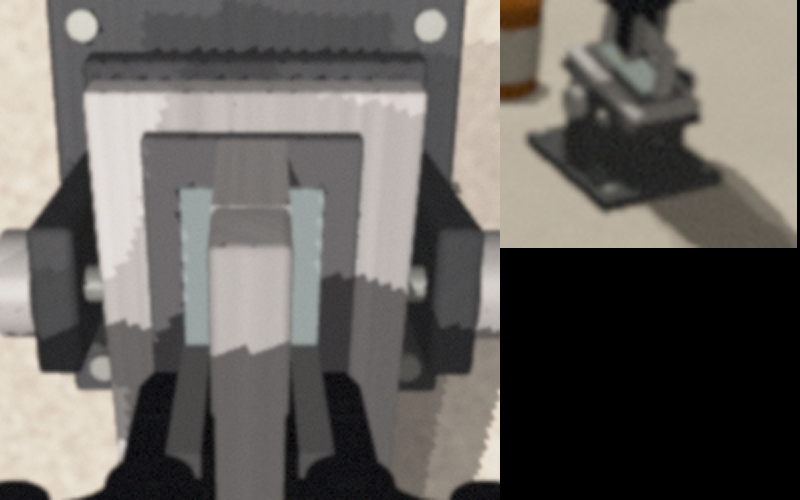

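Last view: the face's edge is at row 93 and the carrier's at row 132, a gap of about 7.3 mm against 8 ideal. Lateral offset is about 0.6 mm and the edges are parallel. By position and force the press is about 4.4 to 5.5 mm, so I hand in.

Run:
```python
from h import *
s=read_state();print(s['clock'],s['eef_pos'],s['force'],s['width'],np.abs(s['qd']).max());print(finish_job())
```

```text
11.975 [ 529.0021 -243.8337   99.7114] [-1.4063 -0.2308  3.6628] 10.652495080591304 0.0025705209043156525
the job is handed in; nothing more can be done
None
```

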